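# Check the viewing box's filter plate in front of a torch

### The arm

A 7-joint arm with a two-finger parallel gripper is mounted at the origin on the work surface. World frame = base frame: x ahead of the robot, y to its left, z up, the work surface at z = 0. Lengths are in m, angles in rad, forces in N, time in s.
With the tool pointing down it reaches from about 0.425 to 0.8 m from the base axis. Payload 8.3 kg.
Tool frame: the origin (TCP) lies midway between the tips of the shut fingers; the grasp point (between the pads) lies 19 mm behind it; x points along the fingers, y is the direction in which the jaws open and shut, and the axes are right-handed (so a half turn about x gives the same grasp; the last joint's range is limited). The gripper opens to 85 mm and grips with 20 to 120 N. Pads are 22 mm wide; open, the fingers measure 114 mm over their backs; the gripper's body (76 mm by 85 mm) begins 54 mm behind the grasp point. The pads swing forward as they close: fully open they stand 13 mm farther back than shut.
Start: joints at [-1.185, 0.383, 0.016, 1.37, -0.006, 1.388, -0.046], TCP at [0.271, 0.563, 0.231] pointing down, gripper open.
Joint ranges: [-2.95, 2.95], [-0.25, 2.06], [-1.52, 1.56], [0.18, 2.33], [-1.44, 4.58], [0.02, 2.06], [-3.01, 3.01]. Speed limits (rad/s): [2.39, 2.39, 3.01, 3.01, 3.14, 3.14, 3.14].

### API

Orientations are given as a unit quaternion [x, y, z, w].
In Python, from bench import arm gives the robot as it stands.
- The arm moves only by the shell command python3 -m crank 'ROWS'. ROWS is JSON, one flat list of numbers, 7 for each row, row after row: the opening, from 0 (shut) to 1 (fully open), then the shift along the world's x, y, z scaled (see below), then the turn, a rotation vector about the world's x, y, z scaled (see below). A call has 1 to 5 rows; each row is the pose to reach, as a shift and turn from the pose commanded when the call began; what a row does not reach only later rows make up. The controller multiplies each number of a shift by 0.1 m and each number of a turn by 2 rad. A row lasts 1/10 s, in which the tool goes at most 50 mm and 8.59 degrees, less where a joint would pass 70% of its speed; a pose out of reach is approached as far as the arm can. A call with a number of a shift or a turn outside -1 to 1 is refused whole. A call with a gripper value outside its range is refused whole. The fingers move at their own pace and stop on an object; the grip force is fixed at half the most. Time passes only in rows, so rows that repeat a pose let the fingers close. It gives the time, the measured TCP pose, the force and the opening at its end, in the units of the state.
- arm.state(): the state, without advancing time (a new reading comes with each control period).
- arm.capture(name): name is "scene" or "top" or "wrist"; returns a dict with "img" (480x640x3 uint8, red, green, blue), "z_map" (480x640 float32, m along the optical axis (not along the pixel's ray), 0 where there is no reading), "camera_matrix" (3x3 intrinsics, pixels), "view" (4x4, takes a point from world to camera coordinates). Camera axes: x right, y up, looking along -z (the intrinsics and any distortion apply to the point x, -y, -z); pixel columns grow to the right and rows downward; lengths in m; the calibration is good to about 2 mm. A picture is of the moment at which its call begins.
- arm.sign_off(): hands the job in, once; it reports no verdict.
The state is a dict: "t": time; "joints": joint angles; "qd": joint speeds; "effort": joint torques, N m; "eef_pos": TCP position; "tcp_rot": TCP orientation; "force": force on the tool from outside, world axes, zero at the start; "moment": the same for the moment, N m; "opening": opening from 0.0 (shut) to 1.0 (fully open).
Only numpy, scipy, OpenCV 4.12 (cv2) and the standard library are available. Lean on these libraries where they do the work, as an engineer would, in place of code of your own. Each camera call takes 0.05 s, during which the arm holds its last target.

### The job

Check the viewing box's filter against the torch: first lay the torch (do not drop it) in the stand's wide compartment, lens at the notched end, and let go. Then swing the viewing box's flap fully up so that it stays open, draw out the glass filter plate by its tab and hold it upright in the air about 5 cm in front of the notched end, square to the torch's beam, window centred on it, touching neither torch nor stand. Finish while still holding it there, and leave jar, bottle and blank plate where they are.

Things in the scene. Friction and masses are not known exactly. Their poses are not given: they have to be found in the camera images.
- torch: hand torch lying level on the table, 130 mm long, 0.08 to 0.17 kg, origin on its axis at mid-length (16 mm up), x axis along it to the lens end. Round barrel, 24 mm diameter, x = -38 to 31 mm: grip it here, across, from above. Hexagonal head (32 mm across flats, 37 across corners) x = 31 to 65 mm, same hexagon as a collar x = -50 to -38 mm, then a 20 mm round tail cap to x = -65 mm.
- torch_lens (a point): centre of the torch's lens face, 65 mm along +x from the torch's origin. The torch rests on its two hexagons, so it does not roll by itself
- stand: white raised tray, fixed, 154 mm along x, 58 mm high; origin at table level under the middle of the wide (torch) compartment. That is 142 mm (x) by 48 mm (y) inside, floor 44 mm above the table, walls 14 mm above the floor and 10 mm thick, cut away to the floor for x = -25 to 25 mm (finger gaps). +x end closed. Beside it, y = 34 to 60 mm, a narrow compartment that stays empty.
- stand_mouth (a point): where the beam line crosses the outer face of the stand's notched -x end wall: x = -77, y = 0, z = 60 mm in the stand's frame, same axes. The notch is 28 mm wide, centred on the compartment; the torch shines through it towards -x. A torch lying in the compartment has its axis 60 mm above the table
- viewbox: grey box, fixed, 112 mm (x) by 190 (y) by 95 high, walls and floor 5 mm, top open under the flap; origin at table level under its centre. Inside are two slots for upright plates in the box's x-z plane, at x = 0, y = -22 and +22 mm, one with the filter plate, the other with the blank, either way. Slot guides reach 45 mm above the table; play 1.5 mm per face, 2 mm per edge.
- flap (a joint): angle of the white cover flap (112 x 190 x 6 mm, 0.1 kg) of the viewing box, hinged along the box's top +x edge, axis along the box's y: 0 shut, grows as its free -x edge swings up and over to +x, 1.9 rad is the stop. The hinge is stiff: the flap stays at any angle; about 2 N at the handle moves it
- flap_handle (a point): middle of the flap's round handle bar, 10 mm diameter, 80 mm clear between its feet, along the box's y. It lies 84 mm from the hinge line along the flap and 41 mm above the flap's underside (94 mm from the hinge axis); shut, 28 mm in from the box's -x face and 136.5 mm above the table. 30 mm free under the bar. Pinched lightly, the bar turns between the fingers
- flap_hinge (a point): middle of the hinge axis: box frame x = 56 mm, y = 0, z = 95.5 mm
- filter: filter plate in a slot, hidden under the shut flap: black frame 56 mm (x) by 6 (y, its normal) by 60 high, 42 mm square glass window, and on top a tab 22 mm (x) by 10 (y) by 26 high, z = 60 to 86 mm. Origin at the centre of its lower edge, 5 mm above the table; z up; faces alike; 0.06 kg. Grip the tab along y, draw straight up over 100 mm
- filter_window (a point): centre of the filter plate's window, 32 mm above the plate's lower edge
- filter_tab (a point): grip point in the tab, 74 mm above the plate's lower edge (79 mm above the table in the slot)
- blank: plain black plate without window or tab, 56 x 6 x 42 mm, standing in the other slot; leave it. Origin at the centre of its lower edge
- jar: small glass sample jar with white lid, 42 mm diameter, 32 mm high, bystander. Origin at the centre of its underside
- bottle: white bottle, 52 mm diameter, 120 mm high, bystander. Origin at the centre of its underside
Mind the look-alikes: they are no part of the job. Of the things shaped like the stand, the white one is meant.

How it is judged:
On the way, in this order (a step that is already met when the one before it is completed fails the run):
1. the torch lies in the wide compartment, lens at the notch, and is let go (y of torch in the frame of stand between -0.012 and 0.012 m and z of torch in the frame of stand between 0.054 and 0.066 m and x of torch_lens in the frame of stand between -0.078 and -0.05 m and angle between the x axis of torch and the x axis of stand, either way round below 0.15 rad and contact force between the fingers and torch below 0.05 N), for 0.2 s.
2. the flap is swung open (more than 1.3 rad) (value of joint flap above 1.3 rad), for 0.2 s.
3. the filter plate is drawn clear above the box, in the fingers (z of filter in the frame of viewbox above 0.1 m and contact force between the fingers and filter above 0.5 N), for 0.1 s.
At the end, for the whole second after the job is handed in: Torch on the compartment floor, lens at the notch (12 mm, 0.15 rad), let go; flap over 1.3 rad; fingers hold the filter still, its window 15 to 85 mm out from the notch, within 13 mm of the beam line, upright and square within 0.2 rad, touching nothing else; bystanders within 20 mm (all of step 1 and value of joint flap above 1.3 rad and x of filter_window in the frame of stand_mouth between -0.085 and -0.015 m and y of filter_window in the frame of stand_mouth between -0.013 and 0.013 m and z of filter_window in the frame of stand_mouth between -0.013 and 0.013 m and angle between the y axis of filter and the x axis of stand, either way round below 0.2 rad and angle between filter's own z axis and vertical below 0.2 rad and contact force between the fingers and filter above 0.5 N and contact force between filter and stand below 0.05 N and contact force between filter and torch below 0.05 N and linear speed of filter below 0.03 m/s and distance of each of blank, jar, bottle from where it was at the start of the episode below 0.02 m); the arm keeps its last pose, push and grip.
It fails at once if the torch is dropped (falls free at more than 0.7 m/s) (linear speed of torch above 0.7 m/s and contact force between the fingers and torch below 0.01 N).
It fails at once if the jar, the bottle or the blank plate is displaced by more than 40 mm (distance of any of jar, bottle, blank from where it was at the start of the episode above 0.04 m).
It also fails if it takes over 72 s, if anything falls off the work surface, if the arm or the gripper's body presses on something with over 40 N, if the wrist force passes 120 N, or if a joint passes its speed limit or range.

## Working session

There is one attempt and no reset: what is moved stays moved. The work goes in short steps, Python scripts to look and compute and a shell command to move; the robot and the scene stay as the last step left them, time stands still between calls to the robot, and variables do not carry over. Pictures are saved under pics/ and viewed, and the job is handed in when it is done.

```bash
ls; mkdir -p pics
python3 - <<'E'
from bench import arm
import cv2,numpy as np
print(arm.state())
for n in ["scene","top","wrist"]:
    c=arm.capture(n); cv2.imwrite(f"pics/{n}0.png",c["img"][:,:,::-1]); np.savez(f"pics/{n}0.npz",**{k:c[k] for k in c})
    print(n,c["camera_matrix"].tolist(),c["view"].round(4).tolist(),list(c.keys()))
E
```

```text
pics
{'t': 0.0, 'joints': array([-1.18489427,  0.38424722,  0.01633458,  1.37117402, -0.00625869,
        1.38819451, -0.04647469]), 'qd': array([-1.23996145e-04, -9.53406195e-04,  4.77051624e-05,  2.19600065e-04,
       -5.32090573e-04,  1.42006314e-04, -3.99729707e-04]), 'effort': array([ 6.54301402e-04, -6.27587485e+01,  8.44196957e-01, -3.71820188e+01,
        1.64062832e-02,  1.41377823e-02, -2.58907136e-05]), 'eef_pos': array([0.27091843, 0.56266457, 0.23026392]), 'tcp_rot': array([ 0.15661641,  0.68952169, -0.157986  ,  0.68925436]), 'force': array([ 0.06646869,  0.25804602, -0.53116365]), 'moment': array([-0.00404773,  0.03025592,  0.00294192]), 'opening': 1.0009765131861004}
scene [[528.7048960140752, 0.0, 318.23165363001067], [0.0, 528.7048960140752, 239.42445224703445], [0.0, 0.0, 1.0]] [[-0.0894, 0.996, 0.0034, -0.0121], [-0.6189, -0.0582, 0.7833, 0.1899], [0.7804, 0.0679, 0.6216, -1.6545], [0.0, 0.0, 0.0, 1.0]] ['img', 'z_map', 'camera_matrix', 'view']
top [[533.2781255072982, 0.0, 317.7233663005416], [0.0, 533.2781255072982, 243.92906072372318], [0.0, 0.0, 1.0]] [[0.0235, -0.9996, 0.0126, 0.0374], [0.9958, 0.0246, 0.0883, -0.4556], [-0.0886, 0.0104, 0.996, -1.5117], [0.0, 0.0, 0.0, 1.0]] ['img', 'z_map', 'camera_matrix', 'view']
wrist [[367.56362892670097, 0.0, 315.1704336265402], [0.0, 367.56362892670097, 240.82949812930985], [0.0, 0.0, 1.0]] [[0.4335, 0.9011, -0.0018, -0.6242], [-0.8595, 0.4129, -0.3012, 0.0402], [-0.2707, 0.1321, 0.9536, -0.3788], [0.0, 0.0, 0.0, 1.0]] ['img', 'z_map', 'camera_matrix', 'view']
```

View pics/scene0.png

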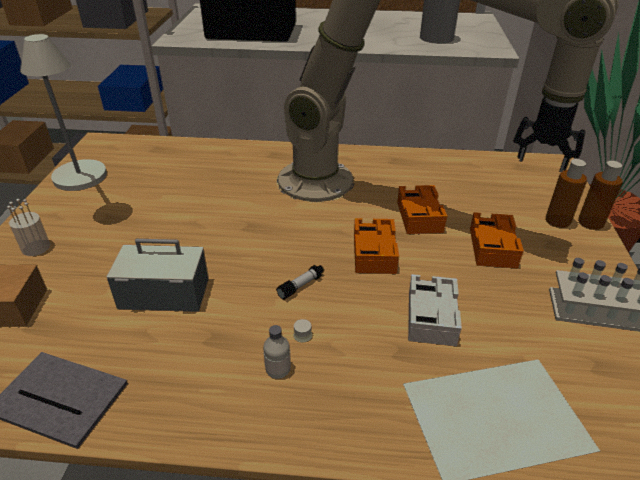

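View pics/top0.png

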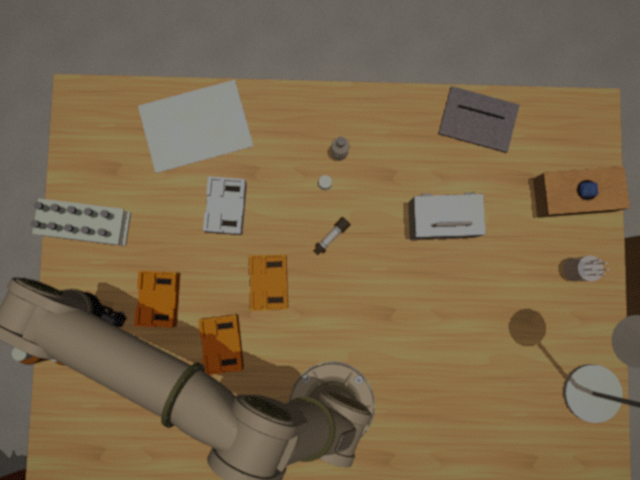

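View pics/wrist0.png

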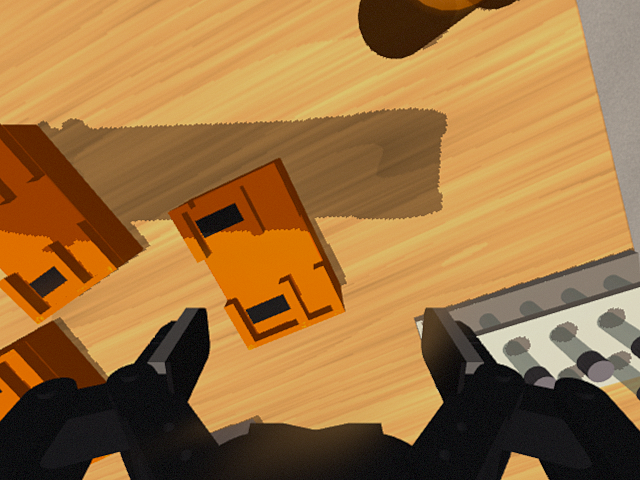

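The white stand is at top (225,206), the torch at (332,236), the viewing box at (448,216), the jar at (325,182) and the bottle at (340,148). I'll zoom in on each to measure them.

```bash
cat > h.py <<'E'
import numpy as np,cv2
def load(n): return dict(np.load(f"pics/{n}.npz"))
def cloud(c):
    K=c["camera_matrix"];V=c["view"];z=c["z_map"]
    v,u=np.mgrid[:480,:640]
    p=np.stack([(u-K[0,2])/K[0,0]*z,-(v-K[1,2])/K[1,1]*z,-z,np.ones_like(z)],-1)
    w=p@np.linalg.inv(V).T
    w[z==0]=np.nan
    return w[...,:3]
def ray(c,u,v,zp):
    K=c["camera_matrix"];V=c["view"];I=np.linalg.inv(V)
    d=I[:3,:3]@np.array([(u-K[0,2])/K[0,0],-(v-K[1,2])/K[1,1],-1]);o=I[:3,3]
    return o+d*(zp-o[2])/d[2]
def proj(c,p):
    q=c["view"]@np.append(p,1);K=c["camera_matrix"]
    return K[0,0]*q[0]/-q[2]+K[0,2],K[1,1]*-q[1]/-q[2]+K[1,2]
def snap(arm,n,tag):
    c=arm.capture(n);np.savez(f"pics/{tag}.npz",**c);cv2.imwrite(f"pics/{tag}.png",c["img"][:,:,::-1]);return c
E
python3 - <<'E'
from h import *
c=load("top0");im=c["img"][:,:,::-1]
A=cv2.resize(im[165:275,190:300],None,fx=5,fy=5,interpolation=cv2.INTER_CUBIC)
s=load("scene0")["img"][:,:,::-1]
def st(l): return np.hstack([cv2.resize(x,(400,300),interpolation=cv2.INTER_CUBIC) for x in l])
out=np.vstack([st([im[170:245,185:285],im[175:250,400:500]]),st([s[260:350,375:495],s[225:315,100:220]])])
cv2.imwrite("pics/crop.png",out)
w=cloud(c)
print("table z",np.nanmedian(w[300:330,400:480,2]))
hsv=cv2.cvtColor(c["img"],cv2.COLOR_RGB2HSV)
for name,(r0,r1,c0,c1) in dict(stand=(165,245,195,255),box=(180,250,400,495),torch=(205,265,305,358),jar=(172,195,312,336),bottle=(132,166,325,356)).items():
    W=w[r0:r1,c0:c1].reshape(-1,3); W=W[W[:,2]>0.012]
    print(name,len(W),np.percentile(W,[2,50,98],axis=0).round(3).tolist(), np.histogram(W[:,2],bins=np.arange(0,.2,.01))[0].tolist())
E
```

```text
table z -0.0001306511472314309
stand 2144 [[0.481, 0.263, 0.025], [0.557, 0.316, 0.045], [0.631, 0.367, 0.062]] [0, 23, 40, 256, 1233, 486, 105, 1, 0, 0, 0, 0, 0, 0, 0, 0, 0, 0, 0]
box 3261 [[0.479, -0.4, 0.032], [0.534, -0.301, 0.101], [0.593, -0.213, 0.14]] [0, 19, 38, 41, 37, 70, 70, 57, 55, 951, 1770, 12, 5, 63, 72, 1, 0, 0, 0]
torch 441 [[0.432, -0.037, 0.015], [0.484, 0.006, 0.027], [0.531, 0.056, 0.036]] [0, 64, 260, 117, 0, 0, 0, 0, 0, 0, 0, 0, 0, 0, 0, 0, 0, 0, 0]
jar 147 [[0.618, 0.015, 0.018], [0.635, 0.032, 0.031], [0.653, 0.049, 0.038]] [0, 6, 46, 94, 1, 0, 0, 0, 0, 0, 0, 0, 0, 0, 0, 0, 0, 0, 0]
bottle 345 [[0.705, -0.03, 0.018], [0.721, -0.005, 0.081], [0.749, 0.018, 0.124]] [0, 9, 16, 15, 15, 18, 23, 64, 79, 37, 5, 35, 28, 1, 0, 0, 0, 0, 0]
```

View pics/crop.png

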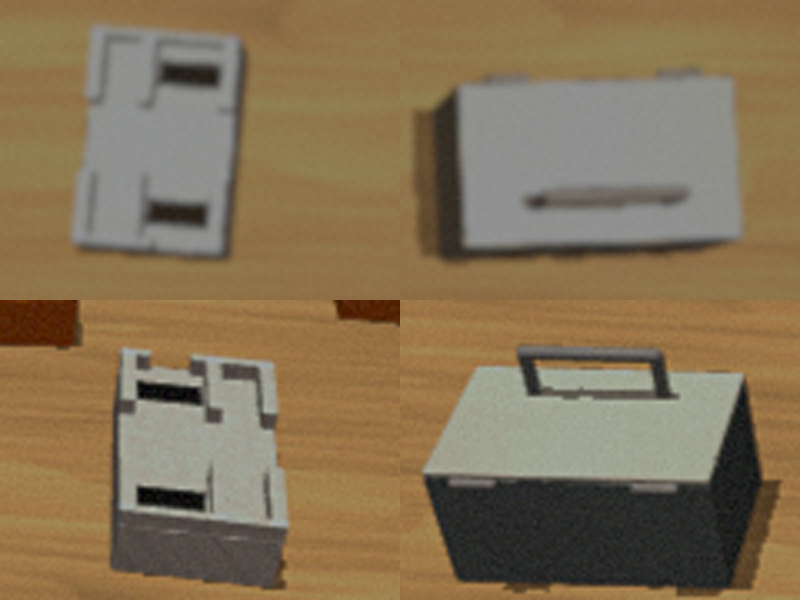

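Run:
```python
from h import *
for n,R in (("top0",dict(stand=(165,245,195,255),box=(180,250,400,495),torch=(205,265,305,358),jar=(172,195,312,336),bottle=(132,166,325,356))),("scene0",dict(stand=(265,350,400,470),box=(235,315,105,215),torch=(255,308,270,332)))):
    c=load(n);w=cloud(c)
    def rect(P):
        (cx,cy),(a,b),an=cv2.minAreaRect((P*1000).astype(np.float32)); return [round(float(x),1) for x in (cx,cy,a,b,an)]
    for k,(zlo,zhi) in dict(stand=(.039,.066),box=(.09,.112),torch=(.012,.045)).items():
        r0,r1,c0,c1=R[k];W=w[r0:r1,c0:c1].reshape(-1,3);S=W[(W[:,2]>zlo)&(W[:,2]<zhi)]
        print(n,k,len(S),rect(S[:,:2]),"med z",np.median(S[:,2]).round(4))
    r0,r1,c0,c1=R["box"];W=w[r0:r1,c0:c1].reshape(-1,3);S=W[(W[:,2]>.122)&(W[:,2]<.15)]
    print("handle",len(S),rect(S[:,:2]),S.mean(0).round(4),np.percentile(S[:,2],95).round(4))
c=load("top0")["img"][:,:,::-1];s=load("scene0")["img"][:,:,::-1]
z=lambda x:cv2.resize(x,(400,400),interpolation=cv2.INTER_CUBIC)
cv2.imwrite("pics/crop2.png",np.hstack([z(c[210:260,305:355]),z(s[255:310,272:327])]))
```

```text
top0 stand 1916 [557.4, 317.2, 106.1, 155.2, 87.1] med z 0.0458
top0 box 2728 [540.8, -309.8, 119.3, 193.1, 3.0] med z 0.1014
top0 torch 441 [479.6, 12.6, 35.4, 130.2, 47.5] med z 0.0265
handle 140 [509.5, -309.8, 10.5, 97.5, 3.4] [ 0.509  -0.3089  0.1398] 0.1454
scene0 stand 2482 [560.4, 319.2, 104.6, 161.4, 87.0] med z 0.043
scene0 box 2993 [542.2, -306.7, 123.3, 192.0, 3.3] med z 0.0986
scene0 torch 539 [484.0, 16.6, 35.0, 134.4, 47.4] med z 0.0233
handle 218 [513.2, -308.2, 14.1, 100.0, 4.9] [ 0.5133 -0.306   0.1348] 0.1402
```

View pics/crop2.png

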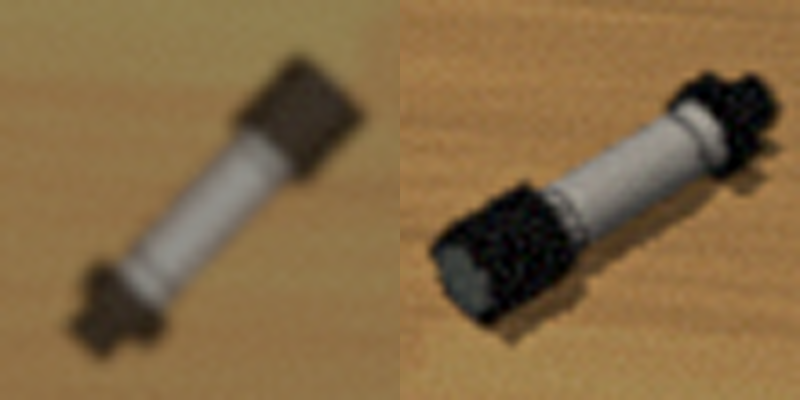

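Run:
```python
from scipy.spatial.transform import Rotation as R
import numpy as np
from bench import arm
s=arm.state();M=R.from_quat(s["tcp_rot"]).as_matrix();print(M.round(3));y=M[:,1];print("jaw yaw",np.degrees(np.arctan2(y[1],y[0])), np.degrees(s["joints"][[0,6]]))
```

```text
[[-0.001  0.434  0.901]
 [-0.001  0.901 -0.434]
 [-1.    -0.002  0.   ]]
jaw yaw 64.2895335131648 [-67.89069849  -2.6649045 ]
```

The torch's lens heads toward +x/−y in the world, at about −42.5°. The stand is at (0.558, 0.300) with yaw −2.9°, and the box is at (0.539, −0.307) with yaw +3°. Next I move above the torch.

```bash
python3 -m crank '[1,0.2,-0.45,0,0,0,-0.05, 1,0.4,-0.9,0,0,0,-0.1, 1,0.4,-1,0,0,0,-0.146, 1,0.4,-1,0,0,0,-0.146]'
python3 -m crank '[1,0.2,-0.45,0,0,0,0, 1,0.4,-0.9,0,0,0,0, 1,0.4,-1,0,0,0,0]'
python3 -m crank '[1,0.2,-0.45,0,0,0,0, 1,0.4,-0.9,0,0,0,0, 1,0.4,-1,0,0,0,0]'
python3 -m crank '[1,0.2,-0.45,0,0,0,0, 1,0.4,-0.9,0,0,0,0, 1,0.4,-1,0,0,0,0]'
python3 -m crank '[1,0.05,-0.45,-0.1,0,0,0, 1,0.1,-0.9,-0.2,0,0,0, 1,0.1,-1,-0.3,0,0,0,1,0.1,-1,-0.3,0,0,0]'
python3 - <<'E'
from h import *
from bench import arm
c=snap(arm,"wrist","w1");s=arm.state();print(s["t"],s["eef_pos"])
E
```

```text
t: 0.55
eef_pos: [0.3125, 0.4609, 0.2315]
tcp_rot: [0.258, 0.658, -0.258, 0.659]
force: [-1.8, 0.6, -0.2]
opening: 1.003
t: 0.85
eef_pos: [0.3541, 0.359, 0.2314]
tcp_rot: [0.257, 0.658, -0.257, 0.659]
force: [0.5, 0.5, -0.4]
opening: 0.998
t: 1.15
eef_pos: [0.3937, 0.259, 0.2315]
tcp_rot: [0.257, 0.658, -0.257, 0.659]
force: [0.4, 0.1, 1.0]
opening: 1.002
t: 1.45
eef_pos: [0.4333, 0.159, 0.2316]
tcp_rot: [0.257, 0.658, -0.258, 0.659]
force: [-1.0, 0.9, 0.7]
opening: 0.998
t: 1.85
eef_pos: [0.4406, 0.0626, 0.2002]
tcp_rot: [0.256, 0.66, -0.257, 0.658]
force: [0.2, 1.2, 0.7]
opening: 1.001
1.9 [0.44083435 0.06438005 0.20096526]
```

View pics/w1.png

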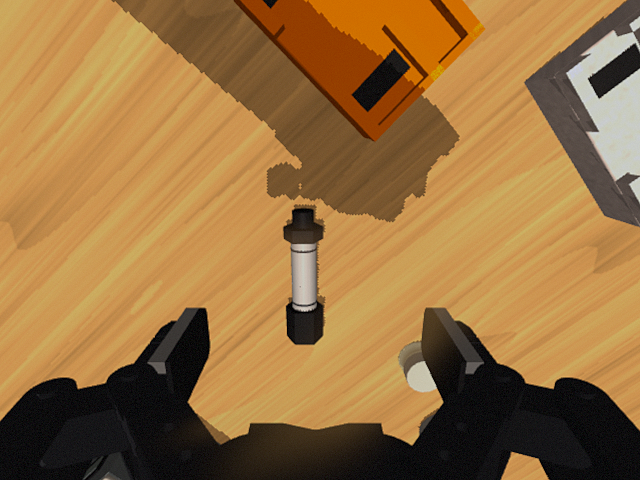

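Run:
```python
from h import *
c=load("w1");w=cloud(c)
W=w[195:350,270:340].reshape(-1,3);S=W[(W[:,2]>.009)&(W[:,2]<.06)]
print(len(S),cv2.minAreaRect((S[:,:2]*1000).astype(np.float32)),S[:,2].max())
# barrel: bright pixels
im=c["img"].astype(int);v=im[195:350,270:340]
m=((v.min(-1)>110)&(w[195:350,270:340,2]>.009)); ys,xs=np.nonzero(m);print(len(xs),xs.min()+270,xs.max()+270,ys.min()+195,ys.max()+195)
P=w[195:350,270:340][m];print(P.mean(0),np.percentile(P[:,2],98))
vx,vy,_,_=cv2.fitLine((P[:,:2]*1000).astype(np.float32),cv2.DIST_L2,0,.01,.01).ravel();print(np.degrees(np.arctan2(vy,vx)))
for p in [(304,207),(304,344)]: print(ray(c,*p,0.016))
print(ray(c,303,238,.03),ray(c,304,308,.03))
print("jar",ray(c,420,372,0.032))
```

```text
3986 ((479.14263916015625, 12.696800231933594), (36.82079315185547, 130.19476318359375), 47.88945007324219) 0.03285867870814685
1385 291 315 244 311
[0.47657223 0.01469666 0.02523281] 0.02795126725915081
-42.34334
[0.42999306 0.05870794 0.016     ]
[ 0.53420806 -0.03846134  0.016     ]
[0.44799602 0.0413015  0.03      ] [ 0.49919755 -0.0052236   0.03      ]
jar [0.62827984 0.03250051 0.032     ]
```

```bash
python3 -m crank '[1,0.2,-0.25,-0.4,0,0,0, 1,0.38,-0.5,-0.8,0,0,0, 1,0.38,-0.5,-1,0,0,0,1,0.38,-0.5,-1,0,0,0]'
python3 -m crank '[1,0,0,-0.3,0,0,0, 1,0,0,-0.6,0,0,0, 1,0,0,-0.85,0,0,0,1,0,0,-0.95,0,0,0,1,0,0,-0.95,0,0,0]'
python3 -m crank '[0.2,0,0,0,0,0,0,0.1,0,0,0,0,0,0,0,0,0,0,0,0,0,0,0,0,0,0,0,0,0,0,0,0,0,0,0]'
python3 -m crank '[0,0,0,0,0,0,0,0,0,0,0,0,0,0,0,0,0,0,0,0,0]'
python3 - <<'E'
from h import *
from bench import arm
c=snap(arm,"wrist","w2");s=arm.state();print(s["t"],s["eef_pos"])
E
```

```text
t: 2.3
eef_pos: [0.4776, 0.015, 0.0986]
tcp_rot: [0.254, 0.661, -0.256, 0.658]
force: [-0.4, -0.4, -0.3]
opening: 1.001
t: 2.8
eef_pos: [0.4791, 0.015, 0.0063]
tcp_rot: [0.255, 0.66, -0.255, 0.659]
force: [0.2, -0.5, -0.4]
opening: 0.999
t: 3.3
eef_pos: [0.4796, 0.0132, 0.0071]
tcp_rot: [0.256, 0.659, -0.256, 0.659]
force: [-2.3, 0.9, 7.7]
opening: 0.253
t: 3.6
eef_pos: [0.4796, 0.0132, 0.0071]
tcp_rot: [0.256, 0.659, -0.256, 0.659]
force: [-2.2, -0.6, 8.9]
opening: 0.256
3.65 [0.47959639 0.01317929 0.00712855]
```

View pics/w2.png

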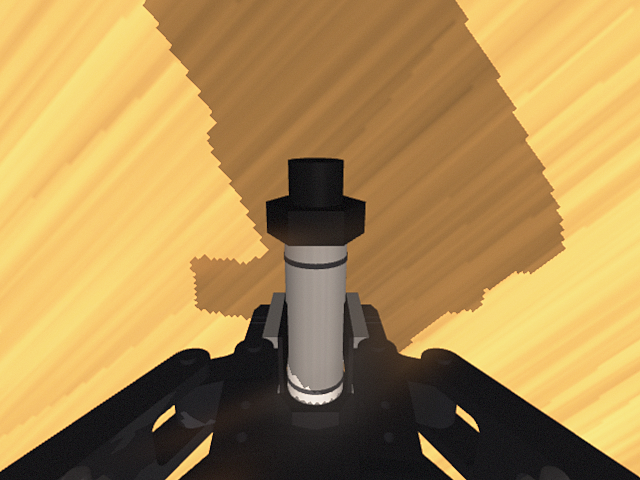

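Torch gripped. Lift it and check that it's held.

```bash
python3 -m crank '[0,0,0,0.1,0,0,0,0,0,0,0.4,0,0,0,0,0,0,0.7,0,0,0,0,0,0,1,0,0,0]'
python3 -m crank '[0,0,0,0.15,0,0,0,0,0,0,0.3,0,0,0,0,0,0,0.3,0,0,0]'
python3 - <<'E'
from h import *
from bench import arm
c=snap(arm,"wrist","w3");s=arm.state();print(s["t"],s["eef_pos"],s["force"],s["opening"])
E
```

```text
t: 4.05
eef_pos: [0.4787, 0.0128, 0.1078]
tcp_rot: [0.256, 0.659, -0.256, 0.659]
force: [0.0, 0.7, -1.5]
opening: 0.254
t: 4.35
eef_pos: [0.4804, 0.013, 0.1386]
tcp_rot: [0.257, 0.658, -0.255, 0.66]
force: [0.7, -0.5, -1.8]
opening: 0.251
4.4 [0.47965379 0.01309498 0.13721761] [-0.3047456   0.26258716 -2.02634944] 0.25506600814553093
```

View pics/w3.png

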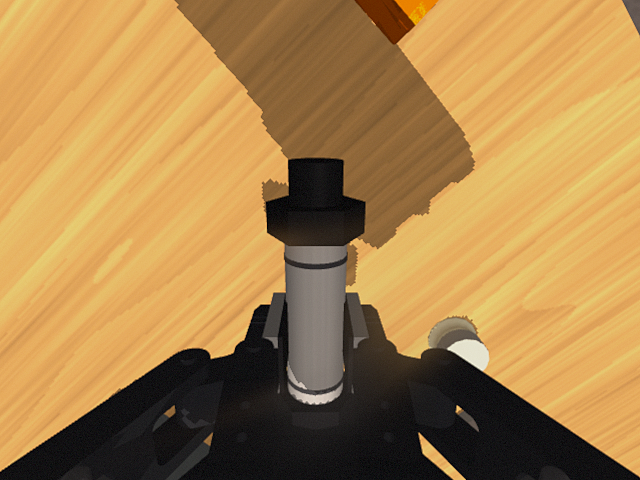

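```bash
python3 -m crank '[0,0.04,0.15,0,0,0,-0.061,0,0.08,0.3,0,0,0,-0.122,0,0.12,0.45,0,0,0,-0.183,0,0.16,0.6,0,0,0,-0.244,0,0.2,0.72,0,0,0,-0.306]'
python3 -m crank '[0,0.04,0.15,0,0,0,-0.061,0,0.08,0.3,0,0,0,-0.122,0,0.12,0.45,0,0,0,-0.183,0,0.16,0.6,0,0,0,-0.244,0,0.2,0.72,0,0,0,-0.306]'
python3 -m crank '[0,0.04,0.15,0,0,0,-0.061,0,0.08,0.3,0,0,0,-0.122,0,0.12,0.45,0,0,0,-0.183,0,0.16,0.6,0,0,0,-0.244,0,0.2,0.72,0,0,0,-0.307]'
python3 -m crank '[0,0.04,0.15,0,0,0,-0.061,0,0.08,0.3,0,0,0,-0.122,0,0.12,0.45,0,0,0,-0.183,0,0.16,0.6,0,0,0,-0.244,0,0.2,0.71,0,0,0,-0.307]'
python3 -m crank '[0,0,0,0,0,0,0,0,0,0,0,0,0,0]'
python3 - <<'E'
from h import *
from bench import arm
c=snap(arm,"wrist","w4");s=arm.state();print(s["t"],s["eef_pos"],s["force"],s["opening"],s["joints"])
c=snap(arm,"top","t4");c=snap(arm,"scene","s4")
a=load("t4")["img"][150:270,170:330,::-1];b=load("s4")["img"][190:370,330:570,::-1]
cv2.imwrite("pics/c4.png",np.vstack([cv2.resize(a,(400,300)),cv2.resize(b,(400,300))]))
E
```

```text
t: 4.9
eef_pos: [0.4984, 0.0859, 0.135]
tcp_rot: [0.443, 0.551, -0.444, 0.55]
force: [-0.0, 0.2, -0.5]
opening: 0.255
t: 5.4
eef_pos: [0.5185, 0.1578, 0.1349]
tcp_rot: [-0.588, -0.391, 0.59, -0.391]
force: [0.6, 0.2, -1.5]
opening: 0.255
t: 5.9
eef_pos: [0.5385, 0.2298, 0.1348]
tcp_rot: [-0.679, -0.195, 0.68, -0.195]
force: [1.1, 0.1, -2.0]
opening: 0.256
t: 6.4
eef_pos: [0.5584, 0.301, 0.1346]
tcp_rot: [-0.706, 0.02, 0.707, 0.019]
force: [0.5, -0.2, -1.1]
opening: 0.258
t: 6.6
eef_pos: [0.5586, 0.2993, 0.1351]
tcp_rot: [-0.707, 0.018, 0.707, 0.016]
force: [1.0, -0.8, -1.3]
opening: 0.258
6.65 [0.55884495 0.29886658 0.13548559] [ 0.32803878 -0.55307139 -1.96490132] 0.2546836411964575 [-1.06722129  0.55556674  0.76064155  1.50219875 -0.39304177  1.24316451
 -1.87356262]
```

View pics/w4.png

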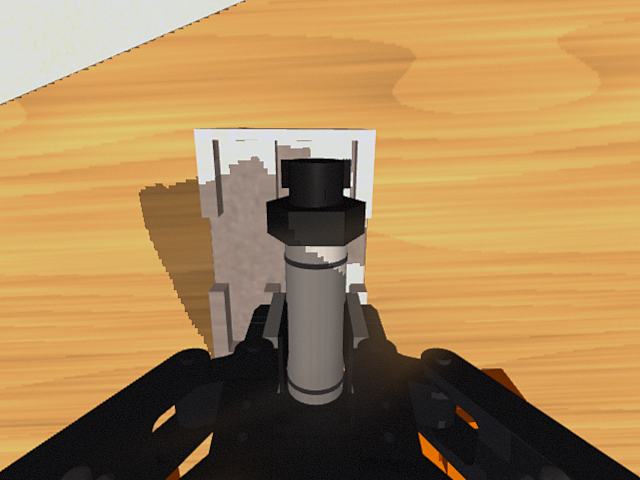

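View pics/c4.png

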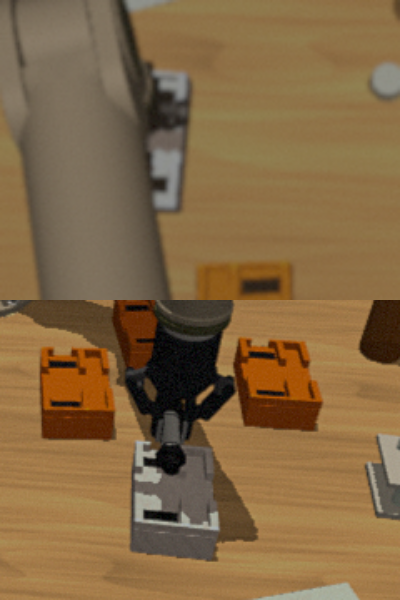

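Run:
```python
from h import *
c=load("w4");w=cloud(c);W=w.reshape(-1,3)
o=np.array([.558,.300]);a=np.radians(-2.9);X=np.array([np.cos(a),np.sin(a)]);Y=np.array([-np.sin(a),np.cos(a)])
P=W[:,:2]-o;s=np.c_[P@X,P@Y,W[:,2]]*1000
im=c["img"].reshape(-1,3)
m=(s[:,0]>0)&(s[:,0]<95)&(abs(s[:,1]-18)<70)&(s[:,2]>54)&(s[:,2]<62)
print(m.sum(),s[m].min(0),s[m].max(0))
m2=(s[:,0]>0)&(s[:,0]<95)&(abs(s[:,1]-18)<70)&(s[:,2]>40)&(s[:,2]<62)
print(cv2.minAreaRect(s[m2][:,:2].astype(np.float32)))
h=np.histogram(s[m&(s[:,0]>28)&(s[:,0]<68)][:,1],bins=np.arange(-45,85,2));print([(int(b),int(n)) for n,b in zip(*h) if n])
h=np.histogram(s[m][:,0],bins=np.arange(0,90,2));print([(int(b),int(n)) for n,b in zip(*h) if n])
t=W[(W[:,2]>.115)&(W[:,2]<.175)];tt=(s[:,2]>115)&(s[:,2]<180)&(s[:,0]>20)&(abs(s[:,1])<25)
print("torch tail",s[tt].min(0),s[tt].max(0),s[tt&(s[:,0]>40)].mean(0))
b=(im.min(1)>90)&(s[:,2]>115)&(abs(s[:,1])<14)
if b.sum()>20: print("barrel",s[b].mean(0),s[b].min(0),s[b].max(0), cv2.fitLine(s[b][:,:2].astype(np.float32),cv2.DIST_L2,0,.01,.01).ravel())
```

```text
5702 [ 24.55014493 -35.68882734  54.01703047] [76.57840862 68.77955059 59.57637584]
((38.3044548034668, 16.554874420166016), (104.49401092529297, 76.71712493896484), 89.895263671875)
[(-37, 63), (-35, 226), (-33, 213), (-31, 188), (-29, 180), (-27, 163), (21, 86), (23, 181), (25, 185), (27, 197), (29, 226), (31, 163), (57, 160), (59, 228), (61, 226), (63, 229), (65, 231), (67, 163)]
[(24, 58), (26, 94), (28, 93), (30, 96), (32, 101), (34, 114), (36, 166), (38, 167), (40, 178), (42, 172), (44, 172), (46, 178), (48, 182), (50, 178), (52, 193), (54, 174), (56, 186), (58, 181), (60, 200), (62, 182), (64, 204), (66, 191), (68, 202), (70, 495), (72, 643), (74, 689), (76, 213)]
torch tail [ 20.00283482 -19.80288922 129.84046016] [ 67.3803314   17.32681565 160.94502537] [ 52.52743177  -1.20282107 153.11023813]
barrel [  8.47065637  -0.39779805 153.47593232] [-29.12716085 -13.98875042 131.25453513] [ 67.3803314   13.81616293 173.6554995 ] [ 0.9995476  -0.03007561  8.470656   -0.39779806]
```

```bash
python3 -m crank '[0,-0.02,0,-0.2,0,0,0,0,-0.02,0,-0.4,0,0,0,0,-0.02,0,-0.6,0,0,0,0,-0.02,0,-0.7,0,0,0,0,-0.02,0,-0.7,0,0,0]'
python3 -m crank '[0,0,0,-0.06,0,0,0,0,0,0,-0.1,0,0,0,0,0,0,-0.13,0,0,0,0,0,0,-0.13,0,0,0]'
python3 - <<'E'
from h import *
from bench import arm
c=snap(arm,"wrist","w5");s=arm.state();print(s["t"],s["eef_pos"],s["force"],s["opening"])
snap(arm,"scene","s5")
E
```

```text
t: 7.25
eef_pos: [0.5563, 0.2992, 0.065]
tcp_rot: [-0.706, 0.019, 0.708, 0.018]
force: [-0.8, -0.5, -1.4]
opening: 0.253
t: 7.65
eef_pos: [0.557, 0.3001, 0.0532]
tcp_rot: [-0.707, 0.018, 0.707, 0.018]
force: [0.2, 0.1, -1.7]
opening: 0.257
7.7 [0.55712345 0.30015898 0.05336011] [-0.06327512 -0.71260486 -0.64495933] 0.25569490260297234
```

View pics/w5.png

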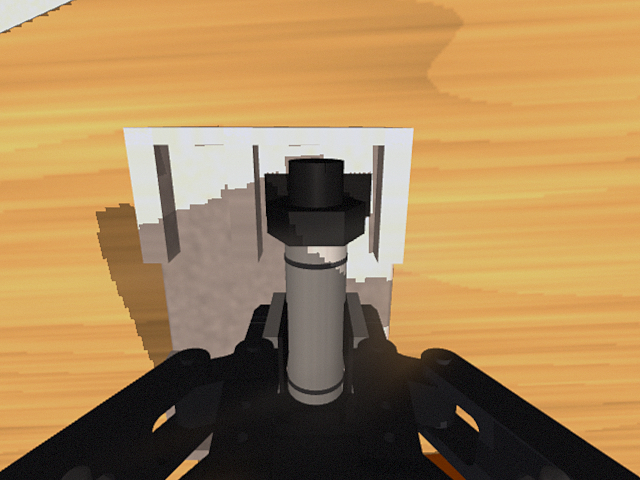

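```bash
python3 -m crank '[0,0,0,-0.01,0,0,0,0,0,0,-0.02,0,0,0,0,0,0,-0.02,0,0,0]'
python3 -m crank '[0.5,0,0,0.01,0,0,0,0.6,0,0,0.01,0,0,0,0.6,0,0,0.01,0,0,0,0.6,0,0,0.01,0,0,0]'
python3 -m crank '[0.6,0,0,0.2,0,0,0,0.6,0,0,0.5,0,0,0,0.6,0,0,0.9,0,0,0,0.6,0,0,1,0,0,0]'
python3 - <<'E'
from h import *
from bench import arm
c=snap(arm,"wrist","w6");s=arm.state();print(s["t"],s["eef_pos"],s["force"],s["opening"])
snap(arm,"scene","s6")
w=cloud(c);W=w.reshape(-1,3)
o=np.array([.558,.300]);a=np.radians(-2.9);X=np.array([np.cos(a),np.sin(a)]);Y=np.array([-np.sin(a),np.cos(a)])
P=W[:,:2]-o;q=np.c_[P@X,P@Y,W[:,2]]*1000
m=(abs(q[:,0])<90)&(abs(q[:,1])<24)&(q[:,2]>62)&(q[:,2]<85)
print(q[m].min(0),q[m].max(0),cv2.minAreaRect(q[m][:,:2].astype(np.float32)))
E
```

```text
t: 8.05
eef_pos: [0.5572, 0.3002, 0.0514]
tcp_rot: [0.707, -0.018, -0.707, -0.018]
force: [0.2, 0.8, -0.8]
opening: 0.261
t: 8.45
eef_pos: [0.5572, 0.3001, 0.0524]
tcp_rot: [0.707, -0.018, -0.707, -0.018]
force: [-0.6, 0.4, 0.7]
opening: 0.597
t: 8.85
eef_pos: [0.5593, 0.3005, 0.1571]
tcp_rot: [0.709, -0.017, -0.705, -0.019]
force: [0.7, 0.6, 0.5]
opening: 0.604
8.9 [0.55924158 0.30063551 0.15688625] [0.80600452 1.09868733 0.12966678] 0.5984903715982447
[-65.0080706  -18.26350491  62.01450713] [65.64187616 16.84284995 77.34110886] ((0.36356353759765625, -0.6954536437988281), (34.80491638183594, 130.62985229492188), 89.7543716430664)
```

View pics/w6.png

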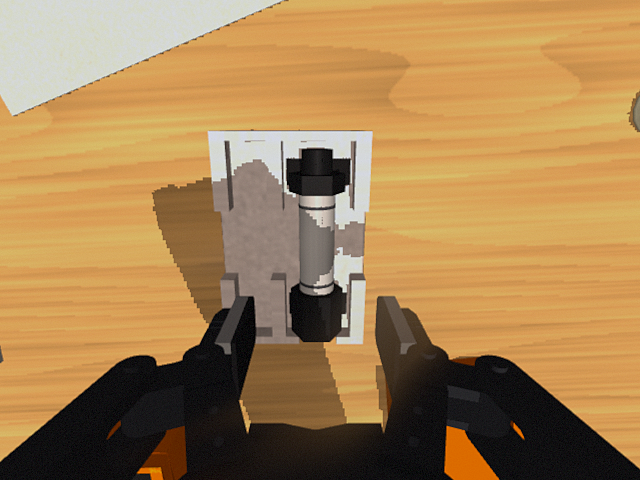

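View pics/s6.png

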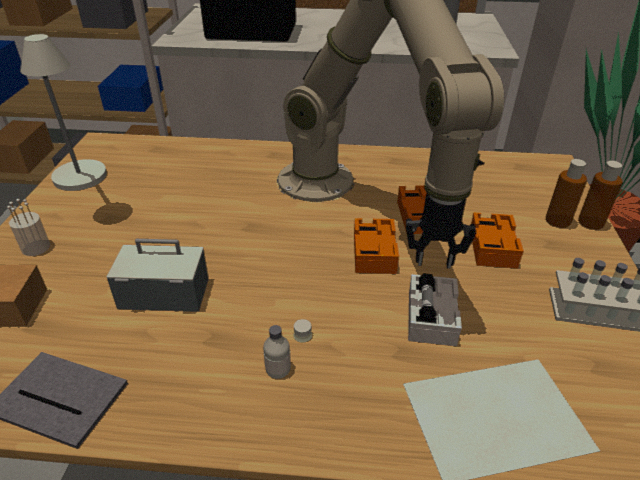

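Torch lies centred in the wide compartment (offset under 1 mm), lens at the notch, and released. Next: move over to the flap handle.

```bash
python3 -m crank '[0.6,0,-0.2,0.3,0,0,0.04,0.6,0,-0.5,0.47,0,0,0.08,0.6,-0.06,-0.87,0.47,0,0,0.12]'
python3 -m crank '[0.6,-0.02,-0.3,0,0,0,0.04,0.6,-0.04,-0.6,0,0,0,0.08,0.6,-0.06,-0.87,0,0,0,0.12]'
python3 -m crank '[0.6,-0.02,-0.3,0,0,0,0.04,0.6,-0.04,-0.6,0,0,0,0.08,0.6,-0.06,-0.87,0,0,0,0.12]'
python3 -m crank '[0.6,-0.02,-0.3,0,0,0,0.04,0.6,-0.04,-0.6,0,0,0,0.08,0.6,-0.06,-0.87,0,0,0,0.12]'
python3 -m crank '[0.6,-0.02,-0.3,0,0,0,0.04,0.6,-0.04,-0.6,0,0,0,0.08,0.6,-0.06,-0.87,0,0,0,0.12]'
python3 -m crank '[0.6,-0.02,-0.3,0,0,0,0.04,0.6,-0.04,-0.6,0,0,0,0.08,0.6,-0.06,-0.87,0,0,0,0.12]'
python3 -m crank '[0.6,-0.03,-0.3,0,0,0,0.04,0.6,-0.06,-0.6,0,0,0,0.08,0.6,-0.1,-0.87,0,0,0,0.117,0.6,-0.1,-0.87,0,0,0,0.117,0.6,-0.1,-0.87,0,0,0,0.117]'
python3 - <<'E'
from h import *
from bench import arm
c=snap(arm,"wrist","w7");s=arm.state();print(s["t"],s["eef_pos"],s["tcp_rot"],s["joints"])
w=cloud(c);W=w.reshape(-1,3)
m=(W[:,2]>.128)&(W[:,2]<.15)&(abs(W[:,0]-.515)<.03)&(abs(W[:,1]+.307)<.06)
print(m.sum(),W[m].mean(0),W[m][:,2].max(),cv2.minAreaRect((W[m][:,:2]*1000).astype(np.float32)))
m=(W[:,2]>.09)&(W[:,2]<.11)&(W[:,1]<-.15)
print(m.sum(),cv2.minAreaRect((W[m][:,:2]*1000).astype(np.float32)))
E
```

```text
t: 9.25
eef_pos: [0.5519, 0.2135, 0.2]
tcp_rot: [0.705, 0.069, -0.703, 0.069]
force: [1.1, -0.7, -1.0]
opening: 0.605
t: 9.55
eef_pos: [0.5441, 0.1245, 0.1977]
tcp_rot: [-0.69, -0.151, 0.691, -0.152]
force: [0.2, -0.0, 0.1]
opening: 0.601
t: 9.85
eef_pos: [0.5381, 0.0378, 0.1977]
tcp_rot: [-0.667, -0.233, 0.668, -0.233]
force: [0.1, -0.0, 0.2]
opening: 0.6
t: 10.15
eef_pos: [0.5321, -0.0491, 0.1977]
tcp_rot: [-0.634, -0.312, 0.636, -0.311]
force: [0.2, 0.8, -0.4]
opening: 0.602
t: 10.45
eef_pos: [0.5261, -0.136, 0.1977]
tcp_rot: [-0.592, -0.386, 0.594, -0.385]
force: [-0.1, 0.3, -0.0]
opening: 0.6
t: 10.75
eef_pos: [0.5202, -0.2228, 0.1976]
tcp_rot: [-0.542, -0.454, 0.543, -0.453]
force: [0.1, 0.6, 0.2]
opening: 0.603
t: 11.25
eef_pos: [0.5103, -0.3091, 0.1977]
tcp_rot: [0.487, 0.513, -0.488, 0.511]
force: [-0.8, 0.3, -0.5]
opening: 0.6
11.3 [ 0.51093236 -0.30797314  0.19787744] [ 0.48687382  0.51349267 -0.48706116  0.51190877] [-0.05642141  0.40507501  0.73352857  1.5282447  -0.27608775  1.31688096
  0.75850951]
2714 [ 0.50975225 -0.30642828  0.13942784] 0.14314784410300058 ((509.7747802734375, -310.51495361328125), (10.004029273986816, 98.5947265625), 3.1427674293518066)
38774 ((541.1874389648438, -309.3937683105469), (119.04959869384766, 189.7633056640625), 3.012308359146118)
```

View pics/w7.png

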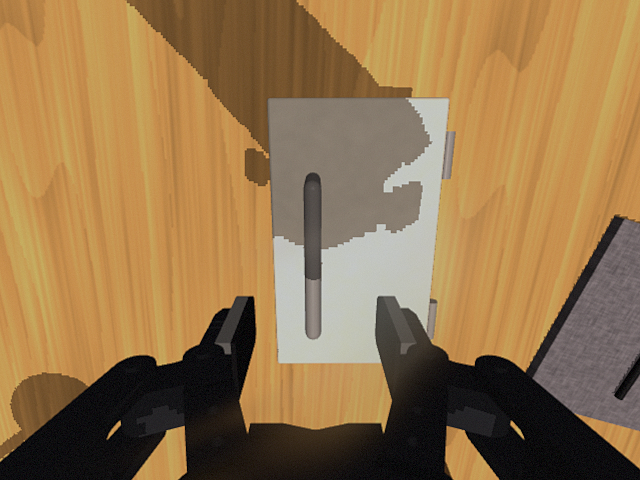

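Handle at (0.510, −0.310), bar centre at 0.137 m as specified. Descend and pinch.

```bash
python3 -m crank '[0.6,-0.01,-0.01,-0.3,0,0,0,0.6,-0.01,-0.01,-0.6,0,0,0,0.6,-0.01,-0.01,-0.8,0,0,0,0.6,-0.01,-0.01,-0.8,0,0,0]'
python3 -m crank '[0.3,0,0,0,0,0,0,0,0,0,0,0,0,0,0,0,0,0,0,0,0,0,0,0,0,0,0,0,0,0,0,0,0,0,0]'
python3 - <<'E'
from h import *
from bench import arm
c=snap(arm,"wrist","w8");s=arm.state();print(s["t"],s["eef_pos"],s["force"],s["opening"])
E
```

```text
t: 11.7
eef_pos: [0.509, -0.3067, 0.1157]
tcp_rot: [0.486, 0.516, -0.487, 0.511]
force: [-1.1, -0.7, -0.3]
opening: 0.597
t: 12.2
eef_pos: [0.5087, -0.3102, 0.1207]
tcp_rot: [0.487, 0.513, -0.487, 0.512]
force: [-9.3, 3.9, 9.1]
opening: 0.09
12.25 [ 0.50862703 -0.31022081  0.12071134] [-8.91287559  3.20166627  8.92062767] 0.09037151170705092
```

View pics/w8.png

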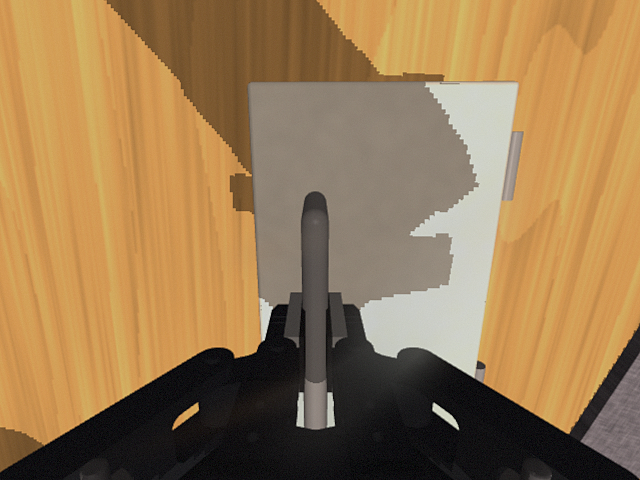

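```bash
python3 -m crank '[0,0.1,0.005,0.16,0,0,0,0,0.226,0.012,0.295,0,0,0,0,0.378,0.02,0.403,0,0,0,0,0.549,0.029,0.478,0,0,0,0,0.549,0.029,0.478,0,0,0]'
python3 -m crank '[0,0.182,0.01,0.04,0,0,0,0,0.369,0.02,0.043,0,0,0,0,0.552,0.029,0.009,0,0,0,0,0.6,0.032,-0.006,0,0,0,0,0.6,0.032,-0.006,0,0,0]'
python3 - <<'E'
from h import *
from bench import arm
c=snap(arm,"wrist","w9");s=arm.state();print(s["t"],s["eef_pos"],s["force"],s["opening"])
snap(arm,"scene","s9")
E
```

```text
t: 12.75
eef_pos: [0.5665, -0.3075, 0.1713]
tcp_rot: [0.487, 0.512, -0.486, 0.514]
force: [-8.9, 5.1, 19.7]
opening: 0.09
t: 13.25
eef_pos: [0.6266, -0.3065, 0.1689]
tcp_rot: [0.487, 0.51, -0.487, 0.515]
force: [1.4, -5.9, 3.9]
opening: 0.089
13.3 [ 0.62626358 -0.30650973  0.16905065] [ 2.61662201 -4.21384258  4.92733916] 0.0900027934290106
```

View pics/s9.png

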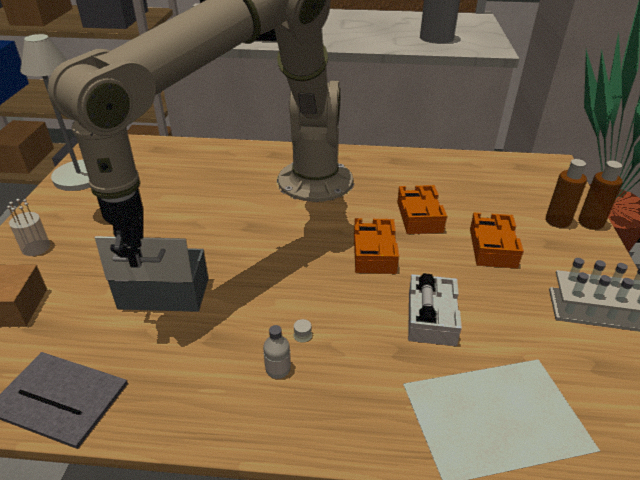

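```bash
python3 -m crank '[0,0.07,0.004,-0.03,0,0,0,0,0.15,0.008,-0.07,0,0,0,0,0.15,0.008,-0.07,0,0,0,0.28,0.15,0.008,-0.07,0,0,0,0.28,0.15,0.008,-0.07,0,0,0]'
python3 -m crank '[0.28,0,0,0,0,0,0,0.28,0,0,0,0,0,0]'
python3 -m crank '[0.28,0,0,0.2,0,0,0,0.28,0,0,0.4,0,0,0,0.28,0,0,0.7,0,0,0,0.28,0,0,1,0,0,0]'
python3 - <<'E'
from h import *
from bench import arm
c=snap(arm,"top","t10");s=arm.state();print(s["t"],s["eef_pos"],s["force"],s["opening"])
snap(arm,"scene","s10");snap(arm,"wrist","w10")
a=load("t10")["img"][150:270,380:540,::-1];b=load("s10")["img"][180:330,80:280,::-1];d=load("w10")["img"][:,:,::-1]
cv2.imwrite("pics/c10.png",np.hstack([cv2.resize(x,(390,300)) for x in (a,b)]))
E
```

```text
t: 13.85
eef_pos: [0.6412, -0.3041, 0.162]
tcp_rot: [0.487, 0.511, -0.487, 0.514]
force: [0.5, -1.7, 6.7]
opening: 0.275
t: 14.05
eef_pos: [0.6413, -0.3041, 0.162]
tcp_rot: [0.487, 0.511, -0.487, 0.514]
force: [1.2, -2.9, 7.0]
opening: 0.285
t: 14.45
eef_pos: [0.6402, -0.3024, 0.2609]
tcp_rot: [0.487, 0.513, -0.487, 0.513]
force: [1.3, -0.5, -0.1]
opening: 0.282
14.5 [ 0.64140029 -0.30341758  0.26732736] [-1.3813943   0.53240561  4.24990187] 0.2806926371234981
```

View pics/c10.png

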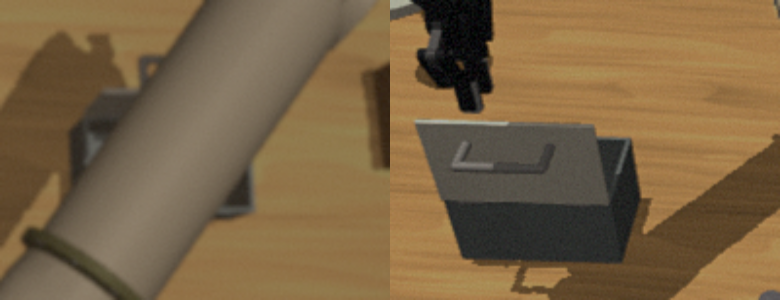

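View pics/w10.png

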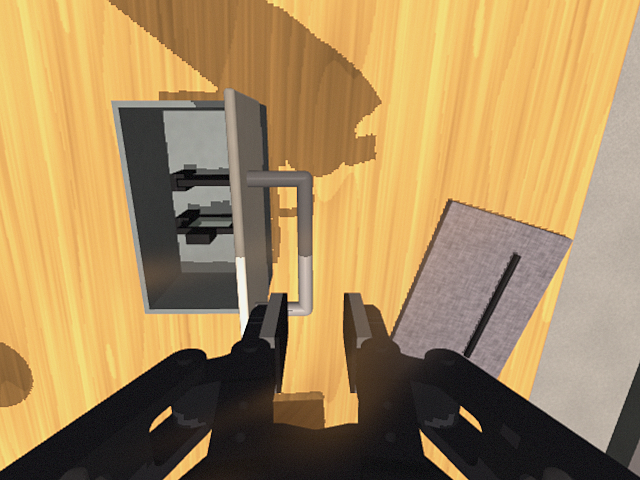

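The flap is open to about 1.65 rad. The tabbed plate is the filter, in the −y slot (w10 pixel ~(205,230)). Now move over it with the jaws turned along the box's y.

```bash
python3 -m crank '[0.6,-0.2,-0.05,0,0,0,-0.07,0.6,-0.4,-0.1,0,0,0,-0.14,0.6,-0.6,-0.17,0,0,0,-0.21,0.6,-0.8,-0.22,0,0,0,-0.28,0.6,-1,-0.27,0,0,0,-0.35]'
python3 -m crank '[0.6,0,0,0,0,0,-0.07,0.6,0,0,0,0,0,-0.14,0.6,0,0,0,0,0,-0.21,0.6,0,0,0,0,0,-0.28,0.6,0,0,0,0,0,-0.35]'
python3 -m crank '[0.6,0,0,-0.2,0,0,-0.07,0.6,0,0,-0.4,0,0,-0.085,0.6,0,0,-0.5,0,0,-0.085,0.6,0,0,-0.5,0,0,-0.085]'
python3 - <<'E'
from h import *
from bench import arm
c=snap(arm,"wrist","w11");s=arm.state();print(s["t"],s["eef_pos"],s["tcp_rot"],s["joints"])
E
```

```text
t: 15.1
eef_pos: [0.5392, -0.3297, 0.2587]
tcp_rot: [-0.634, -0.313, 0.634, -0.313]
force: [0.8, 0.5, 0.6]
opening: 0.602
t: 15.6
eef_pos: [0.5401, -0.3294, 0.2588]
tcp_rot: [-0.703, -0.077, 0.703, -0.076]
force: [0.3, 0.4, -0.1]
opening: 0.597
t: 16.0
eef_pos: [0.5396, -0.3289, 0.2076]
tcp_rot: [-0.706, -0.02, 0.708, -0.019]
force: [-0.6, 0.6, -1.2]
opening: 0.598
16.05 [ 0.53988965 -0.3295122   0.20899747] [-0.70645582 -0.01948155  0.70723677 -0.01888902] [-0.17412737  0.59141326  1.04232842  1.41372592 -0.50811007  1.42380073
 -0.65066927]
```

View pics/w11.png

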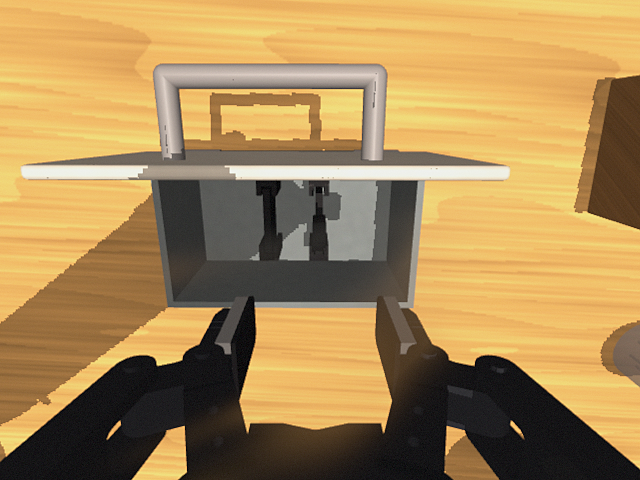

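Run:
```python
from h import *
for n in ("w11","w10"):
    c=load(n);w=cloud(c);W=w.reshape(-1,3)
    o=np.array([.538,-.309]);a=np.radians(3.05);X=np.array([np.cos(a),np.sin(a)]);Y=np.array([-np.sin(a),np.cos(a)])
    P=W[:,:2]-o;q=np.c_[P@X,P@Y,W[:,2]]*1000
    m=(abs(q[:,0])<40)&(abs(q[:,1])<60)
    for lo,hi in((84,97),(60,70),(40,52)):
        k=m&(q[:,2]>lo)&(q[:,2]<hi)
        if k.sum()>4: print(n,lo,k.sum(),q[k].min(0).round(1),q[k].mean(0).round(1),q[k].max(0).round(1))
    k=(abs(q[:,2]-95)<4)&(q[:,0]<-45)&(q[:,0]>-62)&(abs(q[:,1])<105)
    if k.sum(): print("rim",q[k].min(0).round(1),q[k].max(0).round(1))
im=load("w11")["img"][170:270,240:360,::-1];cv2.imwrite("pics/c11.png",cv2.resize(im,(720,600),interpolation=cv2.INTER_CUBIC))
```

```text
w11 84 396 [-11.3 -27.6  84.2] [  0.7 -23.1  90.1] [ 11.  -18.7  92.2]
w11 60 240 [-28.1 -28.   62.1] [  7.3 -23.3  64.6] [ 27.9 -18.5  69.7]
w11 40 1387 [-36.4 -31.7  40. ] [ 1.3  7.5 44.9] [34.7 29.4 49.3]
rim [-56.9 -96.4  91. ] [-45.   94.4  96.3]
w10 84 306 [-11.1 -27.   84. ] [  0.7 -21.6  89.5] [ 10.9 -17.1  92.1]
w10 60 244 [-28.3 -26.7  60.2] [  1.6 -21.4  64.6] [ 26.5 -17.3  69.9]
w10 40 835 [-36.8 -26.3  40. ] [-13.    9.1  45. ] [23.  30.1 51.7]
rim [-57.2 -95.6  91. ] [-45.   94.3  96.6]
```

View pics/c11.png

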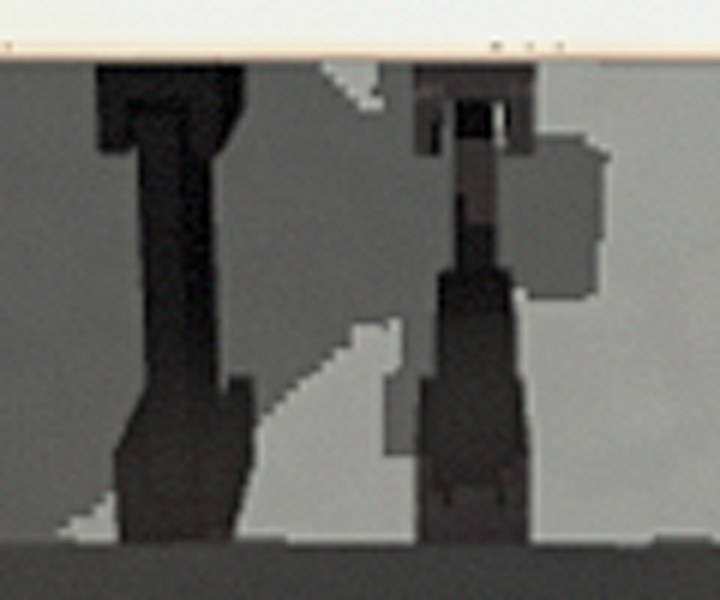

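```bash
python3 -m crank '[0.5,0,-0.017,-0.3,0,0,0,0.5,0,-0.017,-0.6,0,0,0,0.5,0,-0.017,-0.9,0,0,0,0.5,0,-0.017,-1,0,0,0,0.5,0,-0.017,-1,0,0,0]'
python3 -m crank '[0.5,0,0,-0.15,0,0,0,0.5,0,0,-0.3,0,0,0,0.5,0,0,-0.45,0,0,0,0.5,0,0,-0.45,0,0,0]'
python3 -m crank '[0.3,0,0,0,0,0,0,0.1,0,0,0,0,0,0,0,0,0,0,0,0,0,0,0,0,0,0,0,0,0,0,0,0,0,0,0]'
python3 - <<'E'
from h import *
from bench import arm
c=snap(arm,"wrist","w12");s=arm.state();print(s["t"],s["eef_pos"],s["force"],s["opening"])
E
```

```text
t: 16.55
eef_pos: [0.5398, -0.3314, 0.1091]
tcp_rot: [-0.706, -0.019, 0.707, -0.019]
force: [-0.4, 0.1, -0.1]
opening: 0.502
t: 16.95
eef_pos: [0.539, -0.3306, 0.0618]
tcp_rot: [-0.706, -0.019, 0.708, -0.018]
force: [0.4, 0.3, -0.2]
opening: 0.496
t: 17.45
eef_pos: [0.5405, -0.3321, 0.0653]
tcp_rot: [0.707, 0.018, -0.706, 0.019]
force: [0.2, 0.3, 4.2]
opening: 0.102
17.5 [ 0.54046082 -0.33207075  0.06529337] [-0.55218291  0.5204051   6.19409816] 0.10435589156683148
```

View pics/w12.png

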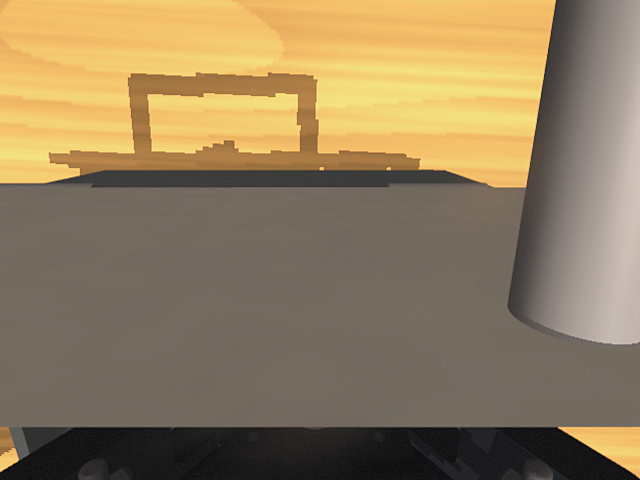

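```bash
python3 -m crank '[0,0,0,0.1,0,0,0,0,0,0,0.3,0,0,0,0,0,0,0.5,0,0,0,0,0,0,0.75,0,0,0,0,0,0,1,0,0,0]'
python3 -m crank '[0,0,0,0.2,0,0,0,0,0,0,0.5,0,0,0,0,0,0,0.7,0,0,0,0,0,0,0.7,0,0,0]'
python3 - <<'E'
from h import *
from bench import arm
c=snap(arm,"wrist","w13");s=arm.state();print(s["t"],s["eef_pos"],s["force"],s["opening"])
c=snap(arm,"scene","s13");cv2.imwrite("pics/c13.png",cv2.resize(c["img"][150:330,60:300,::-1],(800,600)))
E
```

```text
t: 18.0
eef_pos: [0.5396, -0.3315, 0.1656]
tcp_rot: [-0.707, -0.019, 0.707, -0.018]
force: [-0.0, -0.2, -0.7]
opening: 0.108
t: 18.4
eef_pos: [0.5405, -0.3329, 0.2381]
tcp_rot: [0.708, 0.018, -0.705, 0.019]
force: [-0.3, -0.9, -1.0]
opening: 0.105
18.45 [ 0.54018088 -0.3322361   0.23599699] [ 0.13802089  0.66609835 -0.69746794] 0.10772881188225142
```

View pics/w13.png

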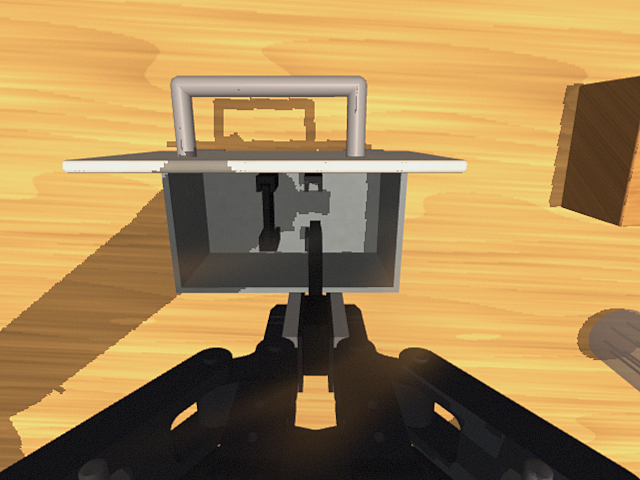

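View pics/c13.png

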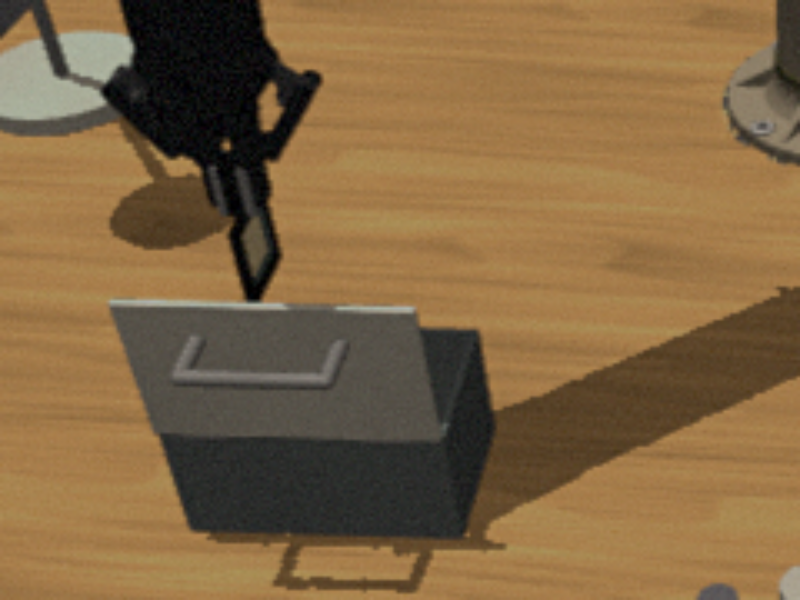

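Run:
```python
from h import *
for n in("top0","scene0"):
    c=load(n);w=cloud(c);im=c["img"].astype(int)
    m=(im[...,0]>100)&(im[...,1]<0.65*im[...,0])&(im[...,2]<50)&(w[...,2]>.02)&(w[...,2]<.07)
    k,l,st,ct=cv2.connectedComponentsWithStats(m.astype(np.uint8))
    for i in range(1,k):
        if st[i,4]>150:
            P=w[l==i];print(n,st[i],np.percentile(P,1,axis=0).round(3),np.percentile(P,99,axis=0).round(3))
```

```text
top0 [ 250  256   37   54 1479] [0.27  0.134 0.036] [0.413 0.234 0.062]
top0 [ 134  271   43   57 1677] [0.214 0.444 0.036] [0.362 0.546 0.064]
top0 [ 199  315   42   60 1634] [0.095 0.257 0.035] [0.242 0.367 0.062]
scene0 [401 191  47  27 496] [0.116 0.263 0.037] [0.251 0.374 0.058]
scene0 [ 354  218   45   40 1264] [0.268 0.135 0.037] [0.422 0.241 0.058]
scene0 [474 225  50  27 822] [0.255 0.447 0.037] [0.37  0.549 0.058]
```

```bash
python3 -m crank '[0,-0.04,0.2,0,0,0,0.02,0,-0.1,0.5,0,0,0,0.06,0,-0.16,0.9,0,0,0,0.105]'
python3 -m crank '[0,-0.05,0.3,0,0,0,0.035,0,-0.1,0.6,0,0,0,0.07,0,-0.16,0.91,0,0,0,0.105]'
python3 -m crank '[0,-0.05,0.3,0,0,0,0.035,0,-0.1,0.6,0,0,0,0.07,0,-0.16,0.91,0,0,0,0.105]'
python3 -m crank '[0,-0.05,0.3,0,0,0,0.035,0,-0.1,0.6,0,0,0,0.07,0,-0.16,0.91,0,0,0,0.105]'
python3 -m crank '[0,-0.05,0.3,0,0,0,0.035,0,-0.1,0.6,0,0,0,0.07,0,-0.16,0.91,0,0,0,0.105]'
python3 -m crank '[0,-0.05,0.3,0,0,0,0.035,0,-0.1,0.6,0,0,0,0.07,0,-0.16,0.91,0,0,0,0.105]'
python3 -m crank '[0,-0.05,0.3,0,0,0,0.035,0,-0.1,0.6,0,0,0,0.07,0,-0.15,0.8,0,0,0,0.103,0,-0.15,0.91,0,0,0,0.103,0,-0.15,0.91,0,0,0,0.103]'
python3 - <<'E'
from h import *
from bench import arm
c=snap(arm,"wrist","w14");s=arm.state();print(s["t"],s["eef_pos"],s["tcp_rot"],s["force"],s["opening"])
c=snap(arm,"scene","s14");cv2.imwrite("pics/c14.png",cv2.resize(c["img"][150:350,340:580,::-1],(720,600)))
E
```

```text
t: 18.8
eef_pos: [0.5225, -0.2419, 0.2329]
tcp_rot: [-0.7, -0.093, 0.702, -0.093]
force: [0.7, 0.4, -0.6]
opening: 0.106
t: 19.1
eef_pos: [0.507, -0.149, 0.2331]
tcp_rot: [-0.686, -0.167, 0.688, -0.167]
force: [-0.7, -0.5, -0.6]
opening: 0.101
t: 19.4
eef_pos: [0.4909, -0.0582, 0.2333]
tcp_rot: [-0.665, -0.238, 0.667, -0.238]
force: [0.4, -0.5, -0.8]
opening: 0.099
t: 19.7
eef_pos: [0.4748, 0.0326, 0.2334]
tcp_rot: [-0.637, -0.307, 0.638, -0.306]
force: [0.3, 0.3, -1.1]
opening: 0.104
t: 20.0
eef_pos: [0.4588, 0.1233, 0.2334]
tcp_rot: [-0.601, -0.372, 0.602, -0.371]
force: [1.1, 1.0, -0.5]
opening: 0.103
t: 20.3
eef_pos: [0.4434, 0.2152, 0.2341]
tcp_rot: [-0.559, -0.433, 0.559, -0.433]
force: [0.3, 1.3, -0.6]
opening: 0.107
t: 20.8
eef_pos: [0.4287, 0.3062, 0.234]
tcp_rot: [-0.512, -0.487, 0.513, -0.488]
force: [0.0, 0.6, -0.2]
opening: 0.101
20.85 [0.42927838 0.30443891 0.23419338] [-0.51270416 -0.48640018  0.51318935 -0.48701747] [-0.38569772 -0.28832658 -1.19145707] 0.10020493334212285
```

View pics/w14.png

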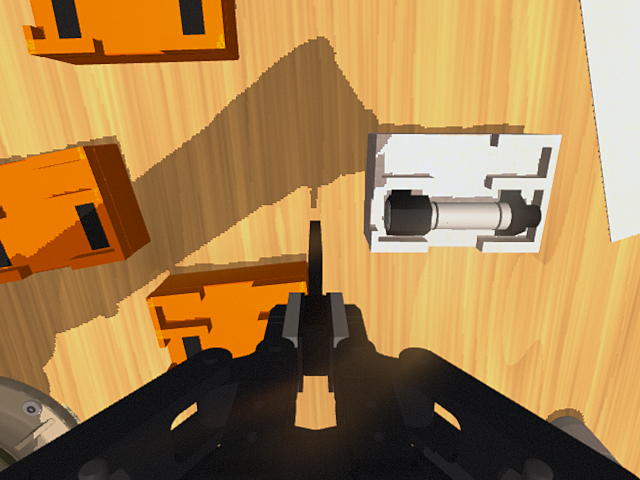

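View pics/c14.png

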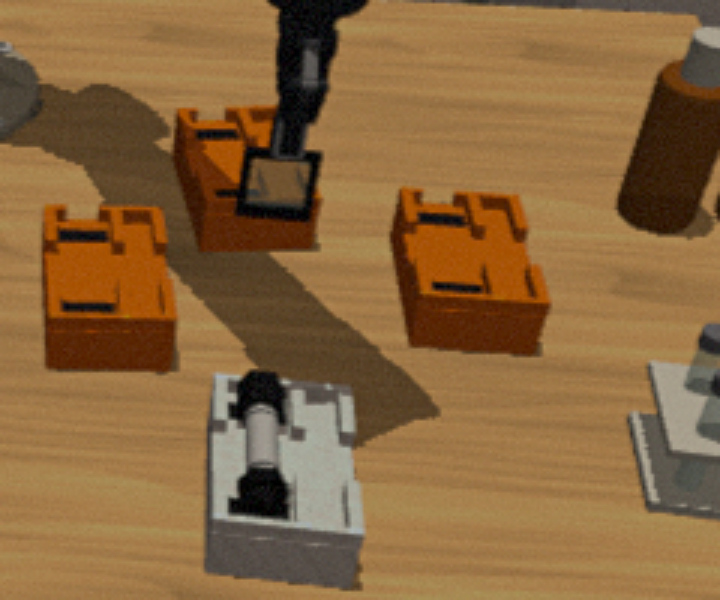

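```bash
python3 -m crank '[0,0,0,-0.3,0,0,0,0,0,0,-0.6,0,0,0,0,0,0,-0.85,0,0,0,0,0,0,-1,0,0,0,0,0,0,-1,0,0,0]'
python3 -m crank '[0,0,0,-0.15,0,0,0,0,0,0,-0.3,0,0,0,0,0,0,-0.4,0,0,0,0,0,0,-0.45,0,0,0,0,0,0,-0.45,0,0,0]'
python3 - <<'E'
from h import *
from bench import arm
c=snap(arm,"wrist","w15");s=arm.state();print(s["t"],s["eef_pos"],s["tcp_rot"],s["force"],s["opening"])
c=snap(arm,"scene","s15");cv2.imwrite("pics/c15.png",cv2.resize(c["img"][180:330,380:560,::-1],(720,600),interpolation=cv2.INTER_CUBIC))
E
```

```text
t: 21.4
eef_pos: [0.4285, 0.3019, 0.1327]
tcp_rot: [-0.512, -0.486, 0.515, -0.486]
force: [-0.1, 0.7, -0.2]
opening: 0.104
t: 21.9
eef_pos: [0.4292, 0.304, 0.0895]
tcp_rot: [-0.513, -0.487, 0.513, -0.487]
force: [-0.1, -0.6, -0.1]
opening: 0.103
21.95 [0.42935472 0.30419603 0.08994371] [ 0.51306397  0.48670396 -0.512824    0.4867198 ] [ 0.06627404  0.46222496 -0.84362929] 0.10575441365785072
```

View pics/w15.png

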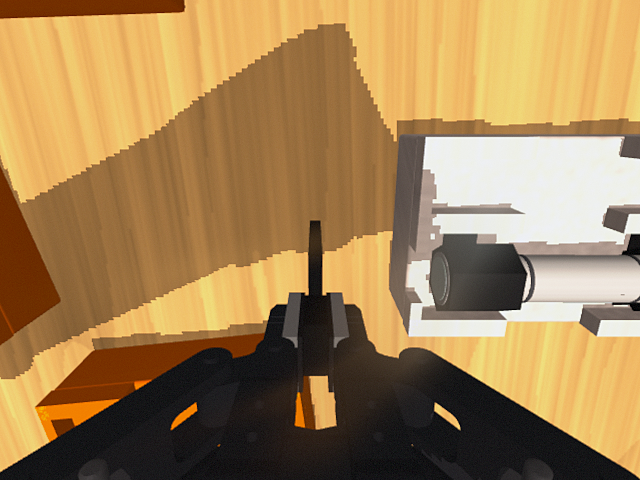

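View pics/c15.png

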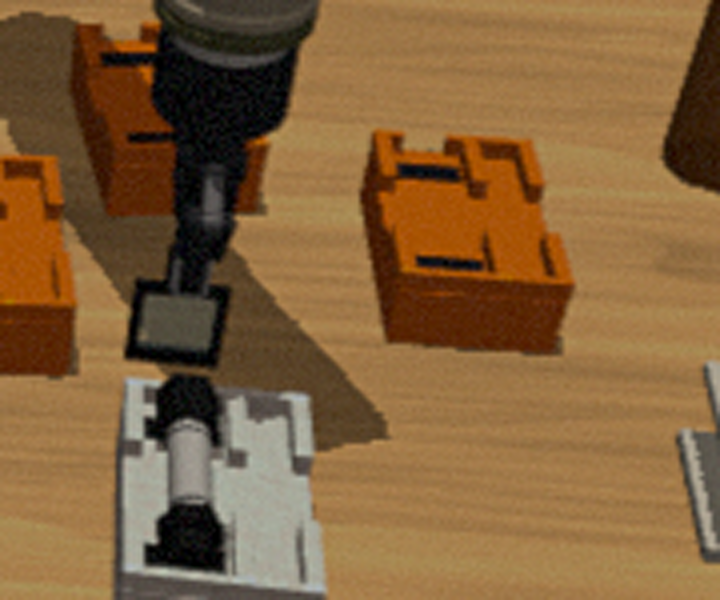

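Run:
```python
from h import *
o=np.array([.558,.2990]);a=np.radians(-2.9);X=np.array([np.cos(a),np.sin(a)]);Y=np.array([-np.sin(a),np.cos(a)])
def tos(W): P=W[:,:2]-o; return np.c_[P@X,P@Y,W[:,2]]*1000
c=load("s15");q=tos(cloud(c).reshape(-1,3)).reshape(480,640,3)
m=(abs(q[...,0]+129)<18)&(abs(q[...,1])<45)&(q[...,2]>20)&(q[...,2]<84)
S=q[m];print(m.sum(),S.min(0),S.max(0),S.mean(0),np.median(S,0),cv2.minAreaRect(S[:,1:].astype(np.float32)))
# normal
u=np.linalg.svd(S-S.mean(0),full_matrices=False)[2][2];print("normal",u)
# plate centre from contour corners on plane x=-129
mm=m.astype(np.uint8);ys,xs=np.nonzero(mm);print(xs.min(),xs.max(),ys.min(),ys.max())
# torch in scene, same camera
t=(abs(q[...,0])<72)&(abs(q[...,1])<22)&(q[...,2]>63);T=q[t];print("torch",cv2.minAreaRect(T[:,:2].astype(np.float32)),T[:,2].max())
st=(abs(q[...,0])<85)&(q[...,1]>-45)&(q[...,1]<85)&(q[...,2]>40)&(q[...,2]<62);print("stand",cv2.minAreaRect(q[st][:,:2].astype(np.float32)))
c=load("w15");q=tos(cloud(c).reshape(-1,3))
t=(q[:,0]<0)&(q[:,0]>-75)&(abs(q[:,1])<22)&(q[:,2]>63)&(q[:,2]<85);print("wrist torch head",q[t].min(0),q[t].max(0))
f=(abs(q[:,0]+129)<12)&(q[:,1]>10)&(q[:,1]<45)&(q[:,2]>15)&(q[:,2]<95);print("wrist plate",f.sum(),q[f].min(0),q[f].max(0),q[f].mean(0))
```

```text
432 [-132.87056402  -29.73012305   23.66528942] [-116.12235261   26.57214274   83.92366154] [-124.56454756   -1.5224796    54.44990434] [-124.60240537   -1.40357057   54.21984252] ((-1.679147720336914, 53.86601257324219), (60.248531341552734, 56.1513557434082), 89.53693389892578)
normal [ 0.99999518 -0.00274796  0.00144255]
411 437 251 271
torch ((-2.3233261108398438, 2.7991390228271484), (141.97772216796875, 39.86848068237305), 4.182951927185059) 482.0745022788819
stand ((1.7751617431640625, 20.42096710205078), (104.43146514892578, 159.34414672851562), 89.76607513427734)
wrist torch head [-66.00953496 -15.16573935  63.00607569] [-7.93375060e-03  1.86041433e+01  7.70296979e+01]
wrist plate 887 [-130.70856664   10.05850808   28.4331043 ] [-124.70401077   24.09939106   89.9333153 ] [-127.67521032   20.31015801   75.54791625]
```

Plate is square and at the right height, but about 4 mm too far to −y, so I'm correcting that.

```bash
python3 -m crank '[0,0,0.02,-0.01,0,0,0,0,0,0.04,-0.01,0,0,0,0,0,0.04,-0.01,0,0,0,0,0,0.04,-0.01,0,0,0,0,0,0.04,-0.01,0,0,0]'
python3 -m crank '[0,0,0,0,0,0,0,0,0,0,0,0,0,0,0,0,0,0,0,0,0,0,0,0,0,0,0,0]'
python3 - <<'E'
from h import *
from bench import arm
c=snap(arm,"wrist","w16");s=arm.state();print(s["t"],s["eef_pos"],s["force"],s["opening"],abs(s["qd"]).max())
cs=snap(arm,"scene","s16")
o=np.array([.558,.2990]);a=np.radians(-2.9);X=np.array([np.cos(a),np.sin(a)]);Y=np.array([-np.sin(a),np.cos(a)])
def tos(W): P=W[:,:2]-o; return np.c_[P@X,P@Y,W[:,2]]*1000
q=tos(cloud(cs).reshape(-1,3))
m=(abs(q[:,0]+129)<18)&(abs(q[:,1])<45)&(q[:,2]>20)&(q[:,2]<84);S=q[m]
print(cv2.minAreaRect(S[:,1:].astype(np.float32)),S.mean(0))
q=tos(cloud(c).reshape(-1,3))
f=(abs(q[:,0]+129)<12)&(q[:,1]>10)&(q[:,1]<45)&(q[:,2]>15)&(q[:,2]<95);print("plate",q[f].min(0),q[f].max(0))
t=(q[:,0]<0)&(q[:,0]>-75)&(abs(q[:,1])<22)&(q[:,2]>63)&(q[:,2]<85);print("torch head",q[t].min(0),q[t].max(0))
ct=snap(arm,"top","t16")
for n,p in(("jar",(172,195,312,336)),("bottle",(132,166,325,356))):
    r0,r1,c0,c1=p
    for k in("top0","t16"):
        W=cloud(load(k))[r0:r1,c0:c1].reshape(-1,3);W=W[W[:,2]>.012];print(n,k,np.median(W,0).round(3))
E
```

```text
t: 22.5
eef_pos: [0.4291, 0.3083, 0.0885]
tcp_rot: [0.513, 0.487, -0.513, 0.487]
force: [-0.2, 0.3, -0.8]
opening: 0.106
t: 22.9
eef_pos: [0.429, 0.3083, 0.0885]
tcp_rot: [-0.513, -0.487, 0.513, -0.487]
force: [0.5, 0.1, -0.3]
opening: 0.102
22.95 [0.4290348  0.30826739 0.08848261] [-0.93859875  0.03179985 -0.8083546 ] 0.10486639150073448 0.0015542136439514597
((2.4893131256103516, 52.83499526977539), (56.287784576416016, 62.2475700378418), 0.10336536914110184) [-125.07033753    2.21906553   53.8077111 ]
plate [-138.869141     10.1476304    27.11678999] [-117.07351429   28.4473781    94.98366947]
torch head [-66.14951101 -14.53773186  63.0069903 ] [-5.12213249e-03  1.85037589e+01  7.71440401e+01]
jar top0 [0.635 0.032 0.031]
jar t16 [0.635 0.032 0.031]
bottle top0 [ 0.721 -0.005  0.081]
bottle t16 [ 0.72  -0.005  0.082]
```

View pics/s16.png

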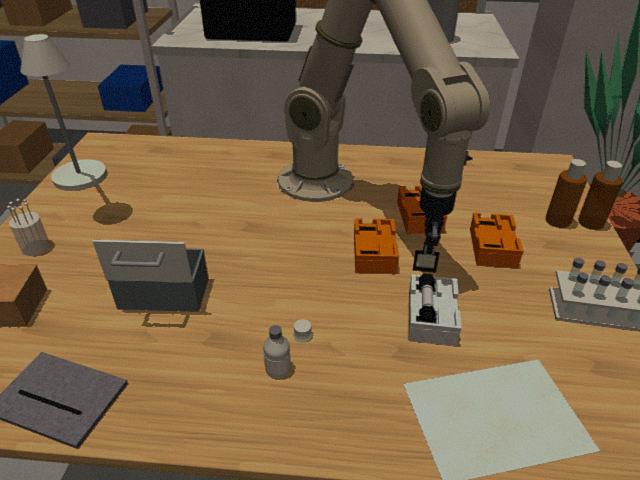

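View pics/t16.png

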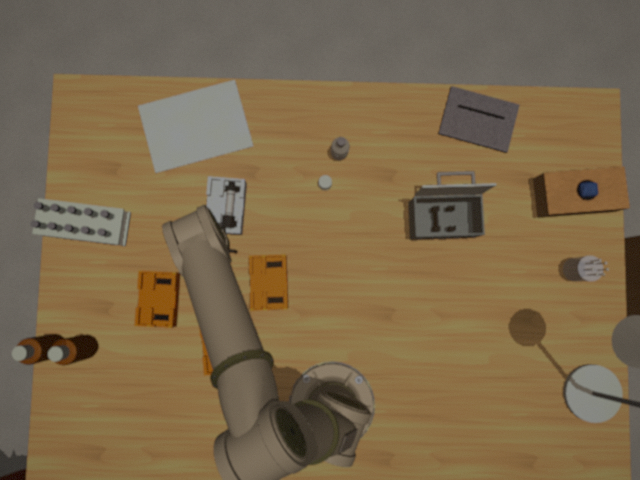

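All checks agree: the window is centred on the torch, the flap is open, the blank is still in its slot, and the jar and bottle haven't moved. Handing in.

```bash
python3 -c "
from bench import arm
print(arm.sign_off())"
```

```text
the job is handed in; nothing more can be done
None
```

I handed the job in at about 23 s, with the arm still holding the filter plate in front of the stand's notch. `sign_off` reports no verdict, so the checks below are my own measurements.

**What I did**
- Laid the torch in the white stand's wide compartment, lens at the notch, and let go.
- Swung the flap up by its handle to about 1.65 rad. That figure comes from the arm's path and pictures showing the flap standing open. I did not push it to the 1.9 rad stop.
- Drew the filter plate out by its tab.
- Held the plate upright about 5 cm in front of the notch. It first sat about 4 mm to one side, so I shifted it.

**Last checks**
- **Torch:** within about 1 mm of the stand's origin along x and y right after release. Its height and heading were also right.
- **Filter:** the scene camera puts the window within about 1 mm of the beam line sideways; the wrist camera says within about 2 mm. It is at the beam's height, about 50 mm out, square and upright to within about 0.01 rad, and touching nothing else. It was gripped and still.
- **Bystanders:** jar and bottle readings moved by no more than 1 mm, and the blank is still in its slot.

**Disagreements:** before I matched measurements within a single view, the cameras differed from each other by 2–4 mm. The scene camera read the plate several mm low, so for height I used the wrist camera and the measured tool height. These gaps are well inside the allowed tolerances, and no check failed.

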